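# Pack sample pots into two stacking totes

### The job

Pack the three sample pots into a stack of two totes: leaving the grey tote where it stands, put the yellow-lidded pot upright in its labelled half and the red-lidded pot upright on the other side of the divider. Then stack the blue tote on top of the grey one, turned end for end (its label over the grey tote's unlabelled end) so that it stands level on the stacking steps instead of nesting down on the pots, with the green-lidded pot upright in the half of the blue tote that is above the red one. Never tip a pot over, and leave the tube rack, the foil-wrapped bottle and the loose blue cap where they are.

Things in the scene. Friction and masses are not known exactly. Their poses are not given: they have to be found in the camera images.
- grey_tote: Grey tote, loose, 0.26 kg, 216 (x) x 156 x 80 high (all in mm); origin centre of underside. Label end is -x: a wider rim lip with a white card. Mouth 190 x 140, floor 3 thick. Divider across the middle; free floor each side |x| 13-74, |y| < 60: pot best at x -43 (label half) or +43, y 0. On the end walls, at y +46 and -20, steps 70 mm up reaching in to |x| 80: the blue tote's foot stands on these
- blue_tote: Blue tote, same moulding and axes as the grey; foot 180 x 130 mm. Lift it at its middle: the divider's top is a 10 mm thick bar (|x| < 5, black grip at |y| < 32), z 38 to 68, flaring below; close fingers along x. Labels the same way: it drops past the steps and nests. x axes opposed: it stands 70 mm above the grey origin, with 4 mm play each way (5 at the rim)
- yellow_pot: Yellow-lidded sample pot, white body, bright yellow screw lid (only this pot). 58 mm high, lid 46 mm across from z 44 to 58, body 43 mm tapering to 39 at the foot, about 0.07 kg. Origin: centre of underside, z up. Grip across the lid from above.
- red_pot: Red-lidded sample pot, white body, red screw lid (only this pot). 58 mm high, lid 46 mm across from z 44 to 58, body 43 mm tapering to 39 at the foot, about 0.07 kg. Origin: centre of underside, z up. Grip across the lid from above.
- green_pot: Green-lidded sample pot, white body, green screw lid (only this pot). 58 mm high, lid 46 mm across from z 44 to 58, body 43 mm tapering to 39 at the foot, about 0.07 kg. Origin: centre of underside, z up. Grip across the lid from above.
- tube_rack: Bystander: white wire test-tube rack with a few glass tubes, 70 x 224 mm, 62 mm high (tubes to 77 mm), beyond the pots. Origin: centre of its underside. Leave alone.
- foil_bottle: Bystander: foil-wrapped bottle with a blue cap, 62 mm across, 106 mm high. Origin: centre of its underside. Leave alone.
- blue_cap: Bystander: loose blue bottle cap lying open side up near the robot, 40 mm across, 22 mm high. Origin: centre of its underside. Leave alone.
Not all that is in view belongs to the job. What is shaped like the green_pot but purple is not meant.

How it is judged:
By the outcome, as a careful person would: the job done as asked, in the order asked, and still so for the second after the job is handed in, with the robot touching nothing.
It also fails if it takes over 128 s, if anything falls off the work surface, if the arm or the gripper's body presses on something with over 40 N, if the wrist force passes 120 N, or if a joint passes its speed limit or range.

### The arm

A 6-joint arm with a two-finger parallel gripper is mounted at the origin on the work surface. World frame = base frame: x ahead of the robot, y to its left, z up, the work surface at z = 0. Lengths are in mm, angles in rad, forces in N, time in s.
With the tool pointing down it reaches from about 325 to 875 mm from the base axis. Payload 4.4 kg.
Tool frame: the origin (TCP) lies at the very end of the fingers, on their centre line; the grasp point (between the pads) lies 19 mm behind it; z points along the fingers, y is the line along which they close (so a half turn about z gives the same grasp; the last joint's range is limited). The gripper opens to 85 mm and grips with 20 to 120 N. Pads are 22 mm wide; open, the fingers measure 114 mm over their backs; the gripper's body (76 mm by 85 mm) begins 54 mm behind the grasp point. The pads swing forward as they close: fully open they stand 13 mm farther back than shut.
Start: joints at [-1.401, 0.207, 1.542, -0, 1.393, -0.15], TCP at [180.754, -545.853, 231.282] pointing down, gripper open.
Joint ranges: [-2.73, 2.73], [-0.86, 2.22], [0.23, 2.46], [-1.11, 4.25], [0.08, 2.63], [-2.82, 2.82]. Speed limits (rad/s): [2.79, 2.79, 3.14, 3.14, 3.14, 3.14].

### API

Orientations are given as a rotation vector (axis times angle).
In Python, from plant import ctrl, imaging, ticket gives the robot as it stands. The module is installed in compiled form; this text tells all that it offers.
- The arm moves only by the shell command python3 -m handwheel 'ROWS' [FORCE]. ROWS is a JSON list of rows, 1 to 20 of them, each of 5 numbers: dx, dy, dz in mm, then a turn about the tool's z in rad, then the opening from 0.0 (shut) to 1.0 (fully open); each row shifts and turns the commanded pose from where the row before left it, along the tool's axes as they then stand; what a row does not reach is not made up. A row lasts 1/10 s, in which the tool goes at most 50 mm and 0.15 rad, less where a joint would pass 70% of its speed; a pose out of reach is approached as far as the arm can. The fingers move at their own pace and stop on an object; FORCE is the grip in N (left out, the last holds). Time passes only in rows, so rows that do not move let the fingers close. It prints the time, the measured TCP pose, the force, the opening and the grip force at its end.
- ctrl.get_state(): the state, without advancing time (a new reading comes with each control period).
- imaging.snapshot(name): name is "side" or "top" or "wrist"; returns a dict with "frame" (480x640x3 uint8, red, green, blue), "fovy" (degrees; the focal length in pixels is half the picture's height over the tangent of half this angle, whatever the lens; pixels are square), "cx", "cy" (the principal point, pixels), "eye" and "attitude" of the camera in the world. Camera axes: x right, y up, looking along -z (the intrinsics and any distortion apply to the point x, -y, -z); pixel columns grow to the right and rows downward; lengths in mm; the calibration is good to about 2 mm. The wrist camera is an equidistant fisheye: a pixel r from the principal point sees the ray r / f radians off the axis. A picture is of the moment at which its call begins. There is no depth.
- ticket.job_done(): hands the job in; it is judged then, once.
Trained networks look in a picture, given as the dict that the camera call returned (one of the last four; its "shot" number tells which), for a name from the list of things; names that differ only in an ending like _2 or _b are one class to them, and where a whole thing is asked for, a point or a joint stands for the part that bears it (a point fixed in the world has none). Each returns a list of dicts, best first, with "conf" (0 to 1); they miss things now and then, are a little off and sometimes report something else, mostly with a low value. They report only what shows in the picture. A call takes as long as a camera call. They do not tell look-alikes from the thing itself.
- imaging.look_for(picture, target): "position" ([row, column] in pixels, amid what is visible of it).
- imaging.tip_of(picture, target): "position" ([row, column] in pixels: a listed point, or the origin of a listed thing).
The state is a dict: "time_s": time; "joints": joint angles; "joint_vel": joint speeds; "tau": joint torques, N m; "tool_pos": TCP position; "ee_rot": TCP orientation; "wrist_force": force on the tool from outside, world axes, zero at the start; "moment": the same for the moment, N m; "finger_gap": opening from 0.0 (shut) to 1.0 (fully open); "finger_force": force on a finger pad.
Only numpy, scipy, OpenCV 4.12 (cv2) and the standard library are available. Lean on these libraries where they do the work, as an engineer would, in place of code of your own. Each camera call takes 0.05 s, during which the arm holds its last target. There are 200 camera calls.

## Working session

There is one attempt and no reset: what is moved stays moved. The work goes in short steps, Python scripts to look and compute and a shell command to move; the robot and the scene stay as the last step left them, time stands still between calls to the robot, and variables do not carry over. Pictures are saved under pics/ and viewed, at most 16 in all, crops included, and the job is handed in when it is done.

```bash
mkdir -p pics; cat > h.py <<'E'
import numpy as np, cv2
from plant import ctrl, imaging, ticket
from scipy.spatial.transform import Rotation as R
def rot(a):
    a=np.array(a,float)
    if a.shape==(3,3): return a
    return (R.from_rotvec(a) if a.size==3 else R.from_quat(a)).as_matrix()
def ray(s,rc,fish=False):
    f=240/np.tan(np.radians(s["fovy"])/2)
    u=(rc[1]-s["cx"]);v=(rc[0]-s["cy"])
    if fish:
        r=np.hypot(u,v);t=r/f
        d=np.array([np.sin(t)*u/max(r,1e-9),-np.sin(t)*v/max(r,1e-9),-np.cos(t)])
    else: d=np.array([u/f,-v/f,-1.])
    return np.array(s["eye"],float),rot(s["attitude"])@d
def at(s,rc,z,fish=False):
    o,d=ray(s,rc,fish);return o+d*(z-o[2])/d[2]
def save(s,n): cv2.imwrite("pics/"+n,s["frame"][:,:,::-1])
E
python3 - <<'E'
from h import *
for c in("top","side"):
    s=imaging.snapshot(c);save(s,c+"1.png")
    print({k:v for k,v in s.items() if k!="frame"})
    for n in "grey_tote blue_tote yellow_pot red_pot green_pot tube_rack foil_bottle blue_cap".split():
        for fn,l in(("look",imaging.look_for),("tip",imaging.tip_of)):
            print(n,fn,[(np.round(d["position"]).tolist(),round(d["conf"],2),at(s,d["position"],0).round()[:2].tolist()) for d in l(s,n)[:3]])
print(ctrl.get_state())
E
```

```text
{'fovy': 43.30702374708514, 'cx': 318.4029660595983, 'cy': 244.26147799643854, 'eye': array([ 413.56422884,    3.12161202, 1095.05934317]), 'attitude': array([ 0.11137906, -0.1463195 , -1.53802876]), 'shot': 1}
grey_tote look [([302.0, 139.0], 0.9, [481.0, 300.0])]
grey_tote tip [([300.0, 149.0], 0.9, [485.0, 283.0])]
blue_tote look [([287.0, 479.0], 0.68, [526.0, -315.0])]
blue_tote tip [([286.0, 466.0], 0.6, [527.0, -291.0])]
yellow_pot look [([309.0, 280.0], 0.95, [476.0, 47.0])]
yellow_pot tip [([309.0, 282.0], 0.77, [476.0, 44.0])]
red_pot look [([201.0, 315.0], 0.62, [677.0, -10.0])]
red_pot tip [([206.0, 316.0], 0.69, [668.0, -13.0])]
green_pot look [([260.0, 252.0], 0.78, [562.0, 102.0]), ([269.0, 349.0], 0.67, [552.0, -77.0]), ([268.0, 298.0], 0.55, [552.0, 16.0])]
green_pot tip [([268.0, 299.0], 0.89, [552.0, 16.0]), ([261.0, 249.0], 0.68, [560.0, 106.0]), ([270.0, 346.0], 0.6, [550.0, -71.0])]
tube_rack look [([140.0, 332.0], 0.65, [796.0, -39.0])]
tube_rack tip [([144.0, 321.0], 0.9, [788.0, -18.0])]
foil_bottle look [([148.0, 193.0], 0.93, [771.0, 220.0])]
foil_bottle ti
[... 1497 characters left out ...]
1.7, 'joints': array([-1.40150446e+00,  2.06622634e-01,  1.54151951e+00, -3.92676414e-06,
        1.39348075e+00, -1.50556327e-01]), 'joint_vel': array([-6.51697572e-04,  3.36297406e-04, -7.55821598e-04,  3.54938883e-05,
        2.77397471e-03,  1.24535680e-03]), 'tau': array([-4.18583786e-04, -3.83044410e+01, -2.91955572e+01, -2.50951753e-04,
        9.21697538e-04, -7.99882230e-06]), 'tool_pos': array([ 180.74975962, -545.84906788,  231.25953544]), 'ee_rot': array([-3.10147398e+00, -5.00273757e-01,  6.51596043e-06]), 'wrist_force': array([-0.24070904, -0.21389732, -0.5323653 ]), 'moment': array([-0.03976875,  0.02935429,  0.03747568]), 'finger_force': 0.0, 'finger_gap': 0.9977304767044698}
```

View pics/top1.png

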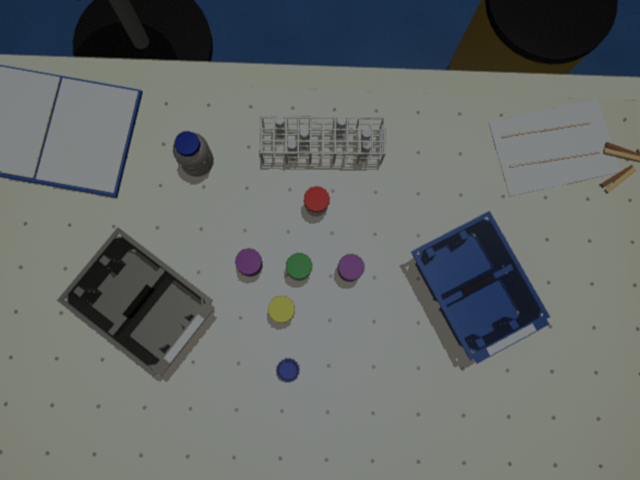

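View pics/side1.png

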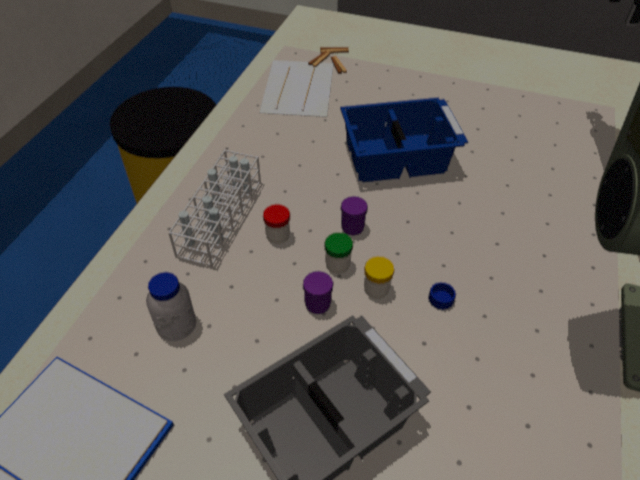

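Top view shows grey tote at (140,300), label to lower right; blue at (480,287), label at its bottom edge; lids red (316,200), green (299,266) between two purples, yellow (281,309). The side view agrees. Next I measure lids and rectify both totes onto the rim plane.

```bash
python3 - <<'E'
from h import *
S={c:imaging.snapshot(c) for c in("top","side")}
rng={"yellow":((22,120,80),(34,255,255)),"red":((0,150,80),(6,255,255)),"green":((50,120,50),(75,255,255)),"purple":((135,100,40),(160,255,255))}
for c,s in S.items():
    hsv=cv2.cvtColor(s["frame"],cv2.COLOR_RGB2HSV)
    for k,(a,b) in rng.items():
        m=cv2.inRange(hsv,a,b)
        n,_,st,ce=cv2.connectedComponentsWithStats(m)
        for i in range(1,n):
            if st[i,4]>150: print(c,k,st[i].tolist(),at(s,ce[i][::-1],55).round(1)[:2])
s=S["top"];Rm=rot(s["attitude"]);f=240/np.tan(np.radians(s["fovy"])/2)
def px(P):
    q=(P-np.array(s["eye"]))@Rm; return np.stack([s["cx"]-f*q[...,0]/q[...,2],s["cy"]+f*q[...,1]/q[...,2]],-1)
out=[]
for cx,cy in((482,265),(520,-288)):
    # rows: x decreasing, cols: y decreasing, 1.5px/mm, 400x400... 266mm
    i,j=np.mgrid[0:400,0:400]
    P=np.stack([cx+(200-i)/1.5,cy+(200-j)/1.5,np.full(i.shape,80.)],-1)
    m=px(P).astype(np.float32)
    out.append(np.clip(cv2.remap(s["frame"],m[...,0],m[...,1],cv2.INTER_CUBIC).astype(float)*2,0,255).astype(np.uint8))
cv2.imwrite("pics/rect.png",np.hstack(out)[:,:,::-1])
E
```

```text
top yellow [269, 297, 25, 25, 513] [472.6  43.2]
top red [305, 187, 24, 24, 462] [668.  -11.7]
top green [287, 254, 24, 24, 396] [548.6  16.7]
top purple [236, 249, 25, 26, 504] [552.5 102.7]
top purple [339, 255, 24, 25, 470] [548.6 -74.7]
side yellow [365, 256, 29, 25, 546] [476.2  45.7]
side red [263, 205, 27, 19, 329] [671.9 -10.5]
side green [325, 233, 27, 21, 454] [551.6  17.6]
side purple [342, 197, 25, 38, 534] [548.9 -60.4]
side purple [304, 272, 29, 41, 736] [554.2 114.9]
```

View pics/rect.png

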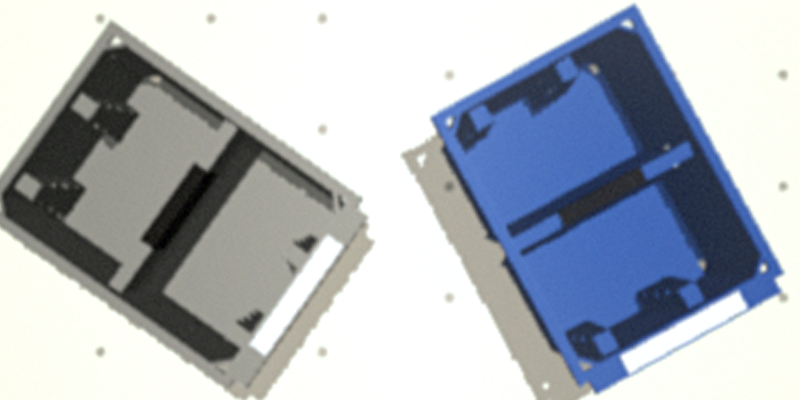

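The rectified picture shows grey (left) with grip at (180,208) and x axis about 54 deg; blue (right) with grip at (602,197) and x axis about 28 deg. Lids were found within about 3 mm. Moving to yellow.

```bash
cat > go.py <<'E'
# go.py x y z closing_angle_deg : turn first, then shift in tool axes
import sys; from h import *
x,y,z,c=map(float,sys.argv[1:5])
s=ctrl.get_state(); M=rot(s["ee_rot"]); p=np.array(s["tool_pos"])
phi=np.arctan2(M[1,0],M[0,0]); j1=np.arctan2(y,x)
best=min((np.radians(c)+np.pi/2+k*np.pi for k in range(-4,5)),key=lambda t:abs(t-phi)+(100 if abs(j1+np.pi/2-t)>2.6 else 0))
th=phi-best
M2=M@R.from_rotvec([0,0,th]).as_matrix()
d=np.array([x,y,z])-p
print("phi",phi,"turn",round(th,3),"rows",int(np.ceil(abs(th)/.15)),"shift",(M2.T@d).round(1),"dist",np.linalg.norm(d).round(1))
E
python3 go.py 473.5 44 140 70
```

```text
phi 0.3197693674596004 turn 0.669 rows 5 shift [  73.3 -654.4   91.3] dist 664.8
```

```bash
python3 -m handwheel '[[0,0,0,0.134,0.78],[0,0,0,0.134,0.78],[0,0,0,0.134,0.78],[0,0,0,0.134,0.78],[0,0,0,0.134,0.78]]' 40; python3 -m handwheel '[[4.6,-40.9,4,0,0.78],[4.6,-40.9,4,0,0.78],[4.6,-40.9,4,0,0.78],[4.6,-40.9,4,0,0.78],[4.6,-40.9,4,0,0.78],[4.6,-40.9,4,0,0.78],[4.6,-40.9,4,0,0.78],[4.6,-40.9,4,0,0.78],[4.6,-40.9,4,0,0.78],[4.6,-40.9,4,0,0.78],[4.6,-40.9,4,0,0.78],[4.6,-40.9,4,0,0.78],[4.6,-40.9,4,0,0.78],[4.6,-40.9,4,0,0.78],[4.6,-40.9,4,0,0.78],[4.6,-40.9,4,0,0.78]]'; python3 go.py 473.5 44 140 70
python3 - <<'E'
from h import *
s=imaging.snapshot("wrist");save(s,"w1.png")
print({k:v for k,v in s.items() if k!="frame"})
hsv=cv2.cvtColor(s["frame"],cv2.COLOR_RGB2HSV)
for k,(a,b) in {"yellow":((22,120,80),(34,255,255)),"green":((50,120,50),(75,255,255))}.items():
    n,_,st,ce=cv2.connectedComponentsWithStats(cv2.inRange(hsv,a,b))
    for i in range(1,n):
        if st[i,4]>150: print(k,st[i].tolist(),at(s,ce[i][::-1],57,True).round(1)[:2])
E
```

```text
time_s: 2.3
tool_pos: [180.8, -545.8, 231.3]
ee_rot: [-3.092, 0.556, 0.0]
wrist_force: [-0.9, 0.4, 1.3]
finger_gap: 0.779
finger_force: 0.0
time_s: 3.9
tool_pos: [475.1, 45.3, 167.4]
ee_rot: [3.094, -0.547, 0.001]
wrist_force: [1.0, -0.1, 0.0]
finger_gap: 0.781
finger_force: 0.0
phi -0.3498953132524289 turn -0.001 rows 1 shift [-1.1  1.8 27.4] dist 27.5
{'fovy': 65.70646984690485, 'cx': 318.9095095433697, 'cy': 243.50773092182655, 'eye': array([555.35297404,  15.53011991, 310.81263728]), 'attitude': array([-0.22276924,  0.31989082, -1.90048216]), 'shot': 5}
yellow [287, 206, 59, 63, 2901] [478.2  46.3]
green [285, 94, 62, 65, 3074] [552.   19.3]
```

View pics/w1.png

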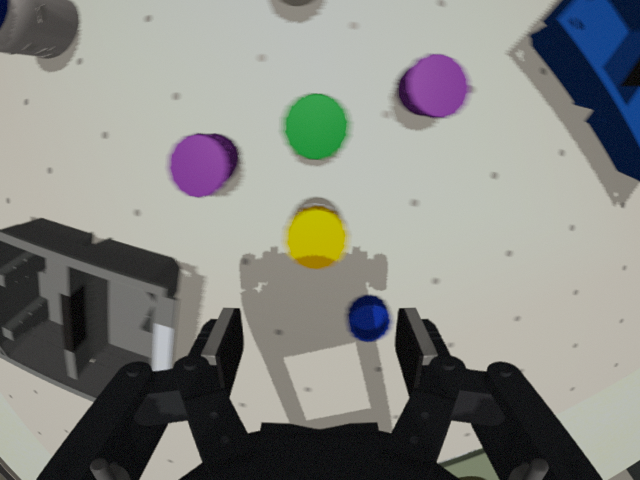

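Wrist view: yellow lid at (316,238), fingers straddle it; estimates centre on (475.5,45). Descend and grip.

```bash
python3 -m handwheel '[[0,0,30,0,0.78],[0,0,30,0,0.78],[0,0,30,0,0.78],[0,0,30,0,0.78],[0,0,0,0,0.78]]'; python3 -m handwheel '[[0,0,9,0,0.78],[0,0,9,0,0.78],[0,0,0,0,0.4],[0,0,0,0,0.4],[0,0,0,0,0.4],[0,0,0,0,0.4],[0,0,0,0,0.4],[0,0,0,0,0.4]]' 40;  python3 -m handwheel '[[0,0,-30,0,0.4],[0,0,-40,0,0.4],[0,0,-40,0,0.4],[0,0,-40,0,0.4],[0,0,-20,0,0.4],[0,0,0,0,0.4]]'; python3 go.py 452.6 247 200 143.8
```

```text
time_s: 4.45
tool_pos: [470.1, 43.8, 43.5]
ee_rot: [3.093, -0.547, -0.015]
wrist_force: [-0.2, 0.3, 0.6]
finger_gap: 0.781
finger_force: 0.0
time_s: 5.25
tool_pos: [475.2, 43.5, 30.0]
ee_rot: [-3.093, 0.547, -0.002]
wrist_force: [0.6, 0.8, 4.5]
finger_gap: 0.521
finger_force: 41.0
time_s: 5.85
tool_pos: [477.0, 43.4, 203.0]
ee_rot: [-3.093, 0.547, -0.013]
wrist_force: [0.1, -0.2, -0.4]
finger_gap: 0.528
finger_force: 41.2
phi -0.3500798336579957 turn -1.289 rows 9 shift [ 149.9 -139.9    2.7] dist 205.1
```

```bash
python3 -m handwheel '[[0,0,0,-0.1432,0.4],[0,0,0,-0.1432,0.4],[0,0,0,-0.1432,0.4],[0,0,0,-0.1432,0.4],[0,0,0,-0.1432,0.4],[0,0,0,-0.1432,0.4],[0,0,0,-0.1432,0.4],[0,0,0,-0.1432,0.4],[0,0,0,-0.1432,0.4],[25,-23.3,0,0,0.4],[25,-23.3,0,0,0.4],[25,-23.3,0,0,0.4],[25,-23.3,0,0,0.4],[25,-23.3,0,0,0.4],[25,-23.3,0,0,0.4],[0,0,0,0,0.4],[0,0,0,0,0.4]]'
python3 - <<'E'
from h import *
s=imaging.snapshot("wrist");save(s,"w2.png");np.save("w2.npy",s,allow_pickle=True)
# undistorted ortho on z=80 aligned w/ nominal tote frame
print(s["eye"])
def ortho(s,c,yaw,z,name,W=300,H=240,k=2.6):
    f=240/np.tan(np.radians(s["fovy"])/2);Rm=rot(s["attitude"])
    i,j=np.mgrid[0:int(H*k),0:int(W*k)]
    a=(j/k-W/2);b=(H/2-i/k);cs,sn=np.cos(yaw),np.sin(yaw)
    P=np.stack([c[0]+a*cs-b*sn,c[1]+a*sn+b*cs,np.full(a.shape,float(z))],-1)
    q=(P-np.array(s["eye"]))@Rm; r=np.hypot(q[...,0],q[...,1]);t=np.arctan2(r,-q[...,2])
    u=s["cx"]+f*t*q[...,0]/r;v=s["cy"]-f*t*q[...,1]/r
    im=cv2.remap(s["frame"],u.astype(np.float32),v.astype(np.float32),cv2.INTER_CUBIC)
    im=np.clip(im*1.6,0,255).astype(np.uint8);cv2.imwrite("pics/"+name,im[:,:,::-1])
ortho(s,(478,282),np.radians(53.8),80,"w2o.png",H=220)
E
python3 go.py 452.6 247 200 143.8
```

```text
time_s: 7.55
tool_pos: [448.8, 247.2, 197.1]
ee_rot: [-2.801, -1.424, 0.006]
wrist_force: [0.1, -0.4, -0.9]
finger_gap: 0.523
finger_force: 41.2
[500.05717756 315.0064047  340.10861054]
phi 0.9391843813602456 turn 0.0 rows 1 shift [ 2.4  2.5 -2.6] dist 4.3
```

View pics/w2o.png

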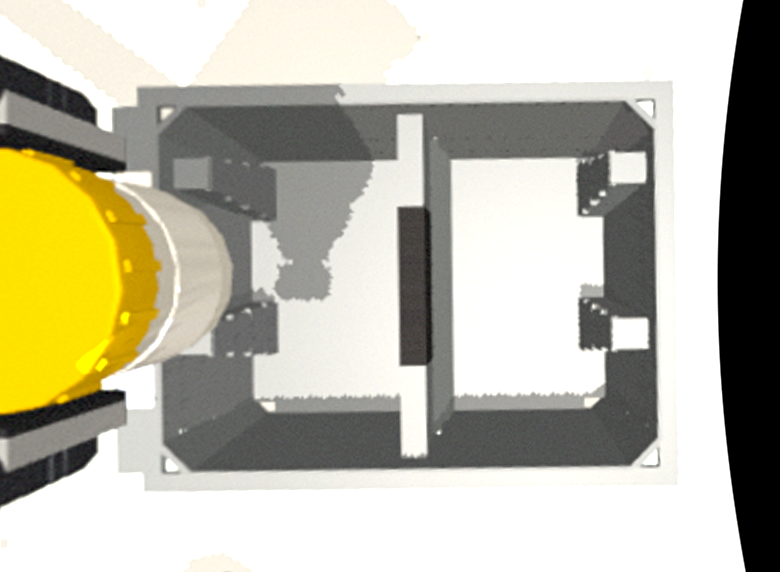

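The ortho view (2.6 px/mm) shows the mouth at columns 163–657 and rows 104–469, so the grey tote centre is about (480.3, 286.2) after bias, with yaw 54.45 deg. Yellow goes in the label half (left).

```bash
python3 go.py 455.3 251.2 100 144.45
```

```text
phi 0.9391843813602456 turn -0.011 rows 1 shift [ 7.6  2.5 97.4] dist 97.8
```

```bash
python3 -m handwheel '[[0,0,0,-0.011,0.4],[0,0,0,0,0.4],[0,0,0,0,0.4]]';python3 go.py 455.3 251.2 100 144.45
```

```text
time_s: 7.9
tool_pos: [450.5, 246.3, 199.2]
ee_rot: [2.795, 1.434, -0.0]
wrist_force: [-0.6, -0.0, -0.6]
finger_gap: 0.528
finger_force: 41.2
phi 0.948078835132404 turn -0.002 rows 1 shift [ 6.8  1.1 99.2] dist 99.4
```

```bash
python3 -m handwheel '[[3.4,0.5,33,0,0.4],[3.4,0.6,33,0,0.4],[0,0,33,0,0.4],[0,0,0,0,0.4],[0,0,0,0,0.4],[0,0,0,0,0.4]]';python3 -m handwheel '[[0,0,20,0,0.4],[0,0,20,0,0.4],[0,0,14,0,0.4],[0,0,8,0,0.4],[0,0,3,0,0.4],[0,0,0,0,0.4],[0,0,0,0,0.4],[0,0,0,0,0.4]]'; python3 go.py 455.3 251.2 33 144.45
```

```text
time_s: 8.5
tool_pos: [456.9, 252.5, 102.4]
ee_rot: [2.794, 1.435, 0.006]
wrist_force: [-0.2, -0.2, 0.1]
finger_gap: 0.521
finger_force: 41.2
time_s: 9.3
tool_pos: [455.8, 252.4, 36.1]
ee_rot: [2.794, 1.436, 0.003]
wrist_force: [0.7, 0.1, -0.9]
finger_gap: 0.521
finger_force: 41.2
phi 0.949602761050019 turn -0.001 rows 1 shift [-1.3  0.2  3.1] dist 3.4
```

```bash
python3 -m handwheel '[[0,0,2.5,0,0.4],[0,0,0,0,0.4],[0,0,0,0,0.4]]'; python3 -m handwheel '[[0,0,0,0,0.74],[0,0,0,0,0.74],[0,0,0,0,0.74],[0,0,0,0,0.74]]'; python3 -m handwheel '[[0,0,-15,0,0.74],[0,0,-40,0,0.74],[0,0,-40,0,0.74],[0,0,-40,0,0.74],[0,0,-30,0,0.74],[0,0,0,0,0.74],[0,0,0,0,0.74],[0,0,0,0,0.74]]'; python3 go.py 669.5 -11.5 140 90
cat >> h.py <<'E'
def ortho(s,c,yaw,z,name,W=300,H=220,k=2.6,fish=True):
    f=240/np.tan(np.radians(s["fovy"])/2);Rm=rot(s["attitude"])
    i,j=np.mgrid[0:int(H*k),0:int(W*k)]
    a=(j/k-W/2);b=(H/2-i/k);cs,sn=np.cos(yaw),np.sin(yaw)
    P=np.stack([c[0]+a*cs-b*sn,c[1]+a*sn+b*cs,np.full(a.shape,float(z))],-1)
    q=(P-np.array(s["eye"]))@Rm; r=np.hypot(q[...,0],q[...,1]);t=np.arctan2(r,-q[...,2])
    g=f*t/r if fish else -f/q[...,2]
    im=cv2.remap(s["frame"],(s["cx"]+g*q[...,0]).astype(np.float32),(s["cy"]-g*q[...,1]).astype(np.float32),cv2.INTER_CUBIC)
    im=np.clip(im*1.6,0,255).astype(np.uint8);cv2.imwrite("pics/"+name,im[:,:,::-1])
E
python3 - <<'E'
from h import *
s=imaging.snapshot("wrist");print(s["eye"])
ortho(s,(480.3,286.2),np.radians(54.45),80,"w3o.png")
E
```

```text
time_s: 9.6
tool_pos: [455.7, 252.2, 33.2]
ee_rot: [2.794, 1.436, 0.002]
wrist_force: [0.3, -0.1, 0.7]
finger_gap: 0.521
finger_force: 41.3
time_s: 10.0
tool_pos: [454.9, 252.0, 32.7]
ee_rot: [-2.794, -1.436, 0.001]
wrist_force: [0.7, -0.1, 0.1]
finger_gap: 0.741
finger_force: 0.0
time_s: 10.8
tool_pos: [453.9, 251.7, 196.2]
ee_rot: [-2.794, -1.436, 0.005]
wrist_force: [-0.3, -0.5, -0.5]
finger_gap: 0.742
finger_force: 0.0
phi 0.9495904924165234 turn 0.95 rows 7 shift [215.8 263.1  55.8] dist 344.8
[504.48603994 319.81321019 339.2309003 ]
```

View pics/w3o.png

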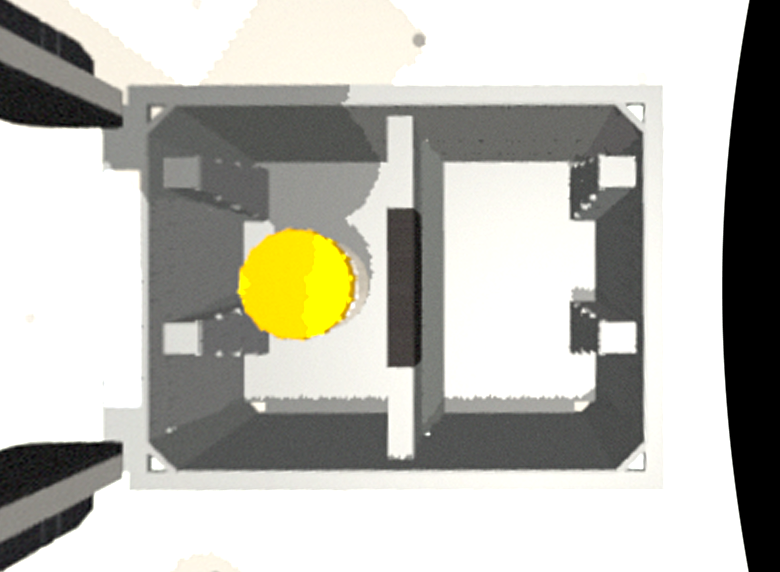

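Grey mouth spans columns 149–645, rows 105–470; yellow upright at (297,284) in the label half. Grey centre refined to (482.1, 287.0), yaw 54.45. On to red.

```bash
python3 -m handwheel '[[0,0,0,0.1357,0.78],[0,0,0,0.1357,0.78],[0,0,0,0.1357,0.78],[0,0,0,0.1357,0.78],[0,0,0,0.1357,0.78],[0,0,0,0.1357,0.78],[0,0,0,0.1357,0.78],[24,29.2,6,0,0.78],[24,29.2,6,0,0.78],[24,29.2,6,0,0.78],[24,29.2,6,0,0.78],[24,29.2,6,0,0.78],[24,29.2,6,0,0.78],[24,29.2,6,0,0.78],[24,29.2,6,0,0.78],[24,29.2,6,0,0.78],[0,0,0,0,0.78],[0,0,0,0,0.78],[0,0,0,0,0.78]]'
python3 - <<'E'
from h import *
s=imaging.snapshot("wrist");save(s,"w4.png")
hsv=cv2.cvtColor(s["frame"],cv2.COLOR_RGB2HSV)
for k,(a,b) in {"red":((0,150,60),(6,255,255)),"green":((50,120,50),(75,255,255))}.items():
    n,_,st,ce=cv2.connectedComponentsWithStats(cv2.inRange(hsv,a,b))
    for i in range(1,n):
        if st[i,4]>150: print(k,st[i].tolist(),at(s,ce[i][::-1],56,True).round(1)[:2])
E
python3 go.py 669.5 -11.5 28 90
```

```text
time_s: 12.75
tool_pos: [669.7, -9.8, 142.5]
ee_rot: [-3.141, -0.0, 0.005]
wrist_force: [0.3, -0.7, -0.1]
finger_gap: 0.783
finger_force: 0.0
red [285, 212, 69, 70, 3344] [673.2 -10.6]
green [258, 360, 56, 49, 2069] [554.4  16.8]
phi 0.0009423014815059831 turn 0.001 rows 1 shift [ -0.2   2.1 115. ] dist 115.1
```

```bash
python3 -m handwheel '[[0.7,0.5,30,0,0.78],[0.7,0.5,30,0,0.78],[0,0.5,25,0,0.78],[0,0,18,0,0.78],[0,0,8,0,0.78],[0,0,2,0,0.78],[0,0,0,0,0.78],[0,0,0,0,0.78],[0,0,0,0,0.4],[0,0,0,0,0.4],[0,0,0,0,0.4],[0,0,0,0,0.4],[0,0,0,0,0.4],[0,0,0,0,0.4]]'; python3 -m handwheel '[[0,0,-20,0,0.4],[0,0,-40,0,0.4],[0,0,-45,0,0.4],[0,0,-45,0,0.4],[0,0,-20,0,0.4],[0,0,0,0,0.4],[0,0,0,0,0.4]]'; python3 go.py 507.1 322 200 144.45
```

```text
time_s: 14.2
tool_pos: [673.7, -12.4, 32.4]
ee_rot: [3.141, -0.0, 0.004]
wrist_force: [0.6, -0.2, 5.7]
finger_gap: 0.523
finger_force: 40.5
time_s: 14.9
tool_pos: [671.7, -12.2, 199.6]
ee_rot: [-3.141, 0.001, 0.002]
wrist_force: [-0.3, 0.2, -1.9]
finger_gap: 0.527
finger_force: 41.0
phi -0.00033517972166456124 turn -0.951 rows 7 shift [ 1.762e+02 -3.283e+02 -1.000e-01] dist 372.6
```

```bash
python3 -m handwheel '[[0,0,0,-0.1359,0.4],[0,0,0,-0.1359,0.4],[0,0,0,-0.1359,0.4],[0,0,0,-0.1359,0.4],[0,0,0,-0.1359,0.4],[0,0,0,-0.1359,0.4],[0,0,0,-0.1359,0.4],[17.6,-32.8,0,0,0.4],[17.6,-32.8,0,0,0.4],[17.6,-32.8,0,0,0.4],[17.6,-32.8,0,0,0.4],[17.6,-32.8,0,0,0.4],[17.6,-32.8,0,0,0.4],[17.6,-32.8,0,0,0.4],[17.6,-32.8,0,0,0.4],[17.6,-32.8,0,0,0.4],[17.6,-32.8,0,0,0.4],[0,0,0,0,0.4],[0,0,0,0,0.4],[0,0,0,0,0.4]]'; python3 go.py 507.1 322 100 144.45
```

```text
time_s: 16.9
tool_pos: [507.0, 320.3, 198.6]
ee_rot: [2.793, 1.437, -0.006]
wrist_force: [-0.2, -0.3, -0.7]
finger_gap: 0.525
finger_force: 41.1
phi 0.9504266721490012 turn 0.0 rows 1 shift [ 1.8 -0.7 98.6] dist 98.6
```

```bash
python3 -m handwheel '[[1,-0.4,33,0,0.4],[1,-0.4,33,0,0.4],[0,0,33,0,0.4],[0,0,25,0,0.4],[0,0,20,0,0.4],[0,0,12,0,0.4],[0,0,6,0,0.4],[0,0,0,0,0.4],[0,0,0,0,0.4],[0,0,0,0,0.4]]'; python3 go.py 507.1 322 34 144.45
```

```text
time_s: 17.9
tool_pos: [509.4, 324.0, 40.3]
ee_rot: [2.793, 1.438, 0.004]
wrist_force: [-0.3, 0.4, -0.3]
finger_gap: 0.524
finger_force: 41.2
phi 0.9509104628674058 turn 0.001 rows 1 shift [-3.  -0.7  6.2] dist 7.0
```

```bash
python3 -m handwheel '[[-1.5,0,3,0,0.4],[0,0,2,0,0.4],[0,0,0,0,0.4],[0,0,0,0,0.4],[0,0,0,0,0.4]]'; python3 -m handwheel '[[0,0,0,0,0.74],[0,0,0,0,0.74],[0,0,0,0,0.74],[0,0,0,0,0.74]]'; python3 -m handwheel '[[0,0,-15,0,0.74],[0,0,-40,0,0.74],[0,0,-40,0,0.74],[0,0,-40,0,0.74],[0,0,-30,0,0.74],[0,0,0,0,0.74],[0,0,0,0,0.74],[0,0,0,0,0.74]]'; python3 go.py 455.7 252 198 144.45; python3 go.py 510 -290 240 28
```

```text
time_s: 18.4
tool_pos: [508.2, 323.0, 35.5]
ee_rot: [2.793, 1.438, 0.004]
wrist_force: [-1.3, 0.2, 4.8]
finger_gap: 0.522
finger_force: 41.6
time_s: 18.8
tool_pos: [507.1, 322.3, 33.5]
ee_rot: [-2.793, -1.438, 0.001]
wrist_force: [0.4, -0.2, -0.2]
finger_gap: 0.742
finger_force: 0.0
time_s: 19.6
tool_pos: [506.3, 321.9, 197.6]
ee_rot: [-2.793, -1.438, 0.004]
wrist_force: [-0.5, 0.0, 0.2]
finger_gap: 0.738
finger_force: 0.0
phi 0.9509829821832938 turn 0.001 rows 1 shift [-86.3  -0.5  -0.2] dist 86.3
phi 0.9509829821832938 turn -1.109 rows 8 shift [-542.  -284.1  -41.7] dist 613.4
```

```bash
cat >> go.py <<'E'
if len(sys.argv)>5:
    b=np.radians(float(sys.argv[5])); th=phi-b
    M2=M@R.from_rotvec([0,0,th]).as_matrix(); print("PHI turn",round(th,3),"rows",int(np.ceil(abs(th)/.15)),"shift",(M2.T@d).round(1))
E
python3 go.py 510 -270 240 28 -62; python3 - <<'E'
from h import *
s=imaging.snapshot("top");save(s,"t2.png")
for c in[(0,0)]:
  # blue mask rect fit at z=80
  hsv=cv2.cvtColor(s["frame"],cv2.COLOR_RGB2HSV);m=cv2.inRange(hsv,(105,130,40),(120,255,255));m[:, :400]=0;m[:190]=0
  c=max(cv2.findContours(m,0,1)[0],key=cv2.contourArea)[:,0]
  W=np.array([at(s,p[::-1],80)[:2] for p in c],np.float32);r=cv2.minAreaRect(W);print(r)
E
```

```text
phi 0.9509829821832938 turn -1.109 rows 8 shift [-524.4 -274.7  -41.8] dist 593.5
PHI turn 2.033 rows 14 shift [524.4 274.7 -41.8]
((518.23095703125, -293.5323181152344), (212.67898559570312, 155.78831481933594), 28.917600631713867)
```

```bash
python3 -m handwheel '[[0,0,-6,0.1452,1],[0,0,-6,0.1452,1],[0,0,-6,0.1452,1],[0,0,-6,0.1452,1],[0,0,-6,0.1452,1],[0,0,-6,0.1452,1],[0,0,-6,0.1452,1],[0,0,0,0.1452,1],[0,0,0,0.1452,1],[0,0,0,0.1452,1],[0,0,0,0.1452,1],[0,0,0,0.1452,1],[0,0,0,0.1452,1],[0,0,0,0.1452,1]]'; python3 -m handwheel '[[37.5,19.6,0,0,1],[37.5,19.6,0,0,1],[37.5,19.6,0,0,1],[37.5,19.6,0,0,1],[37.5,19.6,0,0,1],[37.5,19.6,0,0,1],[37.5,19.6,0,0,1],[37.5,19.6,0,0,1],[37.5,19.6,0,0,1],[37.5,19.6,0,0,1],[37.5,19.6,0,0,1],[37.5,19.6,0,0,1],[37.5,19.6,0,0,1],[37.5,19.6,0,0,1],[0,0,0,0,1],[0,0,0,0,1],[0,0,0,0,1]]'; python3 go.py 523 -291 200 28
python3 - <<'E'
from h import *
s=imaging.snapshot("wrist");print(s["eye"])
ortho(s,(523,-291),np.radians(28.5),80,"w5o.png")
E
```

```text
time_s: 21.05
tool_pos: [524.7, 264.5, 235.4]
ee_rot: [-2.729, 1.454, 0.078]
wrist_force: [1.1, 0.1, -0.4]
finger_gap: 1.002
finger_force: 0.0
time_s: 22.75
tool_pos: [589.2, -322.6, 195.9]
ee_rot: [-2.727, 1.454, 0.078]
wrist_force: [0.8, 0.4, -0.8]
finger_gap: 1.001
finger_force: 0.0
phi -0.9788154612986428 turn 0.103 rows 1 shift [-59.1  43.7  -0.6] dist 73.5
[ 640.18371169 -403.05433715  333.10731994]
```

View pics/w5o.png

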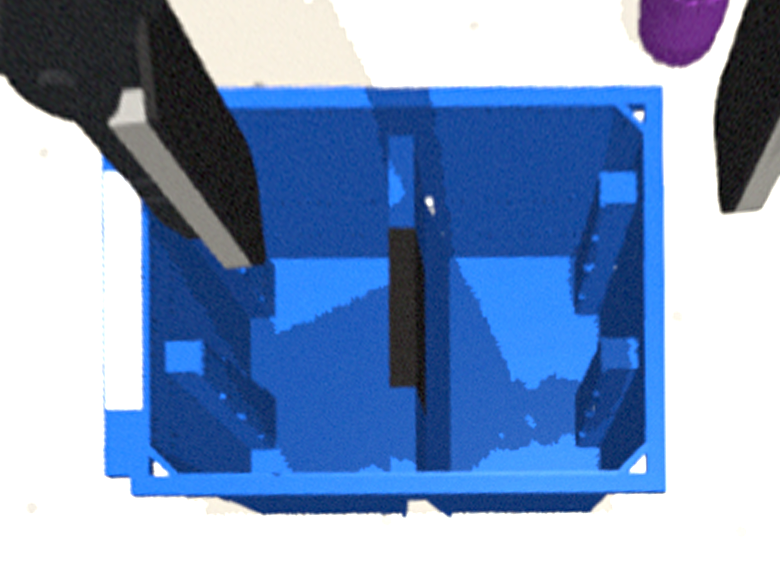

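```bash
python3 -m handwheel '[[0,0,0,0,1]]'; python3 - <<'E'
from h import *
s=ctrl.get_state();M=rot(s["ee_rot"]);print(M.round(4),s["joints"].round(4),s["tool_pos"])
E
```

```text
time_s: 22.9
tool_pos: [589.9, -322.3, 197.3]
ee_rot: [-2.729, 1.453, 0.074]
wrist_force: [1.0, 0.1, -0.5]
finger_gap: 1.001
finger_force: 0.0
[[ 0.5578 -0.8298 -0.0191]
 [-0.8274 -0.5577  0.0661]
 [-0.0655 -0.021  -0.9976]] [-0.6482  0.4683  1.2702  0.0414  1.4583  1.8951] [ 589.86846595 -322.34195049  197.26469145]
```

The blue tote fills the ortho view: mouth columns 149–645, rows 106–472, giving centre about (525.5,-290.5) and yaw 28.5 deg. But joint 6 hit its limit in the previous turn and left the tool tilted by 3.9 deg, which has to be undone. An equal overrun at the opposite limit, at azimuth 16 deg, should cancel it.

```bash
cat >> go.py <<'E'
print("tilt",M[:2,2].round(4),"j6",s["joints"][5].round(3),"j4",s["joints"][3].round(3))
E
python3 go.py 560 160 230 0 -56
```

```text
phi -0.9776168021633826 turn -2.548 rows 17 shift [ 4.834e+02 -3.050e+01 -2.000e-01] dist 484.4
PHI turn -0.0 rows 1 shift [-4.178e+02 -2.450e+02 -2.000e-01]
tilt [-0.0191  0.0661] j6 1.895 j4 0.041
```

```bash
python3 -m handwheel '[[0,0,0,-0.15,1],[0,0,0,-0.15,1],[0,0,0,-0.15,1],[0,0,0,-0.15,1],[0,0,0,-0.15,1],[0,0,0,-0.15,1],[0,0,0,-0.15,1],[0,0,0,-0.15,1],[0,0,0,-0.15,1],[0,0,0,-0.15,1],[0,0,0,0,1],[0,0,0,0,1]]'; python3 go.py 560 160 230 0 29.9
```

```text
time_s: 24.1
tool_pos: [590.0, -323.1, 197.6]
ee_rot: [-2.971, -0.787, 0.002]
wrist_force: [-0.6, -0.8, -0.6]
finger_gap: 0.997
finger_force: 0.0
phi 0.517395544678234 turn -1.053 rows 8 shift [ 4.842e+02 -3.000e+01 -1.000e-01] dist 485.1
PHI turn -0.004 rows 1 shift [ 2.153e+02 -4.347e+02 -1.000e-01]
tilt [-0.0184  0.0654] j6 0.398 j4 0.041
```

```bash
python3 -m handwheel '[[15.4,-31,-2,0,1],[15.4,-31,-2,0,1],[15.4,-31,-2,0,1],[15.4,-31,-2,0,1],[15.4,-31,-2,0,1],[15.4,-31,-2,0,1],[15.4,-31,-2,0,1],[15.4,-31,-2,0,1],[15.4,-31,-2,0,1],[15.4,-31,-2,0,1],[15.4,-31,-2,0,1],[15.4,-31,-2,0,1],[15.4,-31,-2,0,1],[15.4,-31,-2,0,1]]' >/dev/null;  python3 -m handwheel '[[0,0,0,-0.15,1],[0,0,0,-0.15,1],[0,0,0,-0.15,1],[0,0,0,-0.15,1],[0,0,0,-0.15,1],[0,0,0,-0.15,1],[0,0,0,-0.15,1],[0,0,0,-0.15,1],[0,0,0,-0.15,1],[0,0,0,-0.15,1],[0,0,0,-0.15,1],[0,0,0,-0.15,1],[0,0,0,-0.15,1],[0,0,0,-0.15,1],[0,0,0,-0.15,1],[0,0,0,-0.15,1],[0,0,0,-0.15,1],[0,0,0,-0.15,1],[0,0,0,-0.15,1],[0,0,0,-0.15,1]]'; python3 -m handwheel '[[0,0,0,-0.15,1],[0,0,0,-0.15,1],[0,0,0,-0.15,1],[0,0,0,-0.15,1],[0,0,0,0,1],[0,0,0,0,1]]'; python3 go.py 560 160 230 0
```

```text
time_s: 27.5
tool_pos: [561.9, 157.2, 257.7]
ee_rot: [0.595, -3.077, -0.107]
wrist_force: [-0.2, 0.2, 0.3]
finger_gap: 0.998
finger_force: 0.0
time_s: 28.1
tool_pos: [562.0, 157.1, 257.6]
ee_rot: [-1.463, 2.762, 0.104]
wrist_force: [0.4, 0.2, -0.3]
finger_gap: 0.999
finger_force: 0.0
phi -2.1685569937013556 turn -3.739 rows 25 shift [ 1.1 -1.4 27.8] dist 27.9
tilt [-0.0185  0.0656] j6 -2.465 j4 0.067
```

```bash
python3 -m handwheel '[[0,0,0,-0.15,1],[0,0,0,-0.15,1],[0,0,0,-0.15,1],[0,0,0,-0.1,1],[0,0,0,0,1],[0,0,0,0,1]]'; python3 go.py 560 160 230 0
```

```text
time_s: 28.7
tool_pos: [553.8, 206.1, 259.2]
ee_rot: [-2.076, 2.353, 0.028]
wrist_force: [-0.4, -0.5, -0.4]
finger_gap: 0.997
finger_force: 0.0
phi -1.6959193599785969 turn -3.267 rows 22 shift [-46.5   6.4  28.4] dist 54.9
tilt [-0.0092  0.0156] j6 -2.818 j4 0.017
```

```bash
python3 -m handwheel '[[0,0,0,-0.05,1],[0,0,0,0,1],[0,0,0,0,1]]' | head -2; python3 go.py 560 160 230 0
```

```text
time_s: 29.0
tool_pos: [551.3, 217.5, 259.2]
phi -1.665833056960869 turn -3.237 rows 22 shift [-57.6   8.9  28.9] dist 65.1
tilt [-0.0065  0.0033] j6 -2.82 j4 0.005
```

```bash
python3 -m handwheel '[[0,0,0,-0.02,1],[0,0,0,0,1],[0,0,0,0,1]]' | head -2; python3 go.py 560 160 230 0 |tail -1;  python3 -m handwheel '[[0,0,0,0.15,1],[0,0,0,0.15,1],[0,0,0,0.15,1],[0,0,0,0.15,1],[0,0,0,0.15,1],[0,0,0,0.15,1],[0,0,0,0.15,1],[0,0,0,0.15,1],[0,0,0,0.15,1],[0,0,0,0.15,1],[0,0,0,0.15,1],[0,0,0,0.15,1],[0,0,0,0.15,1],[0,0,0,0.15,1],[0,0,0,0.15,1],[0,0,0,0.15,1],[0,0,0,0.15,1],[0,0,0,0.15,1],[0,0,0,0.15,1],[0,0,0,0,1]]'; python3 go.py 525.5 -290.5 180 28.5
```

```text
time_s: 29.3
tool_pos: [550.1, 222.4, 259.2]
tilt [-0.0051 -0.0015] j6 -2.82 j4 -0.0
time_s: 31.3
tool_pos: [550.2, 222.3, 259.2]
ee_rot: [-1.976, -2.438, 0.007]
wrist_force: [0.2, -0.5, -0.2]
finger_gap: 1.0
finger_force: 0.0
phi 1.779521386024839 turn -0.289 rows 2 shift [-439.  -265.9   80.1] dist 519.4
tilt [-0.0051 -0.0014] j6 0.03 j4 -0.0
```

```bash
python3 go.py 525.5 -290.5 200 28.5 101.96
```

```text
phi 1.779521386024839 turn -0.289 rows 2 shift [-438.9 -266.    60.1] dist 516.8
PHI turn -0.0 rows 1 shift [-496.5 -130.1   60.1]
tilt [-0.0051 -0.0014] j6 0.03 j4 -0.0
```

```bash
python3 -m handwheel '[[-35.5,-9.3,4.3,0,1],[-35.5,-9.3,4.3,0,1],[-35.5,-9.3,4.3,0,1],[-35.5,-9.3,4.3,0,1],[-35.5,-9.3,4.3,0,1],[-35.5,-9.3,4.3,0,1],[-35.5,-9.3,4.3,0,1],[-35.5,-9.3,4.3,0,1],[-35.5,-9.3,4.3,0,1],[-35.5,-9.3,4.3,0,1],[-35.5,-9.3,4.3,0,1],[-35.5,-9.3,4.3,0,1],[-35.5,-9.3,4.3,0,1],[-35.5,-9.3,4.3,0,1]]' |head -2; python3 -m handwheel '[[0,0,0,0.1427,1],[0,0,0,0.1427,1],[0,0,0,0.1427,1],[0,0,0,0.1427,1],[0,0,0,0.1427,1],[0,0,0,0.1427,1],[0,0,0,0.1427,1],[0,0,0,0.1427,1],[0,0,0,0.1427,1],[0,0,0,0.1427,1],[0,0,0,0.1427,1],[0,0,0,0.1427,1],[0,0,0,0.1427,1],[0,0,0,0.1427,1],[0,0,0,0.1427,1],[0,0,0,0.1427,1],[0,0,0,0.1427,1],[0,0,0,0.1427,1],[0,0,0,0.1427,1],[0,0,0,0.1427,1]]' |head -2; python3 -m handwheel '[[0,0,0,0,0.6],[0,0,0,0,0.6],[0,0,0,0,0.6]]' 100 |head -2;  python3 go.py 525.5 -290.5 100 28.5
python3 - <<'E'
from h import *
s=imaging.snapshot("wrist");print(s["eye"])
ortho(s,(525.5,-290.5),np.radians(28.5),80,"w6o.png")
E
```

```text
time_s: 32.7
tool_pos: [525.2, -292.5, 199.8]
time_s: 34.7
tool_pos: [525.4, -291.0, 199.8]
time_s: 35.0
tool_pos: [525.4, -290.8, 199.8]
phi -1.0714897997742132 turn 0.002 rows 1 shift [-0.1 -0.8 99.8] dist 99.8
tilt [-0.0052 -0.0013] j6 1.996 j4 -0.004
[ 567.55663744 -365.716487    343.00172779]
```

View pics/w6o.png

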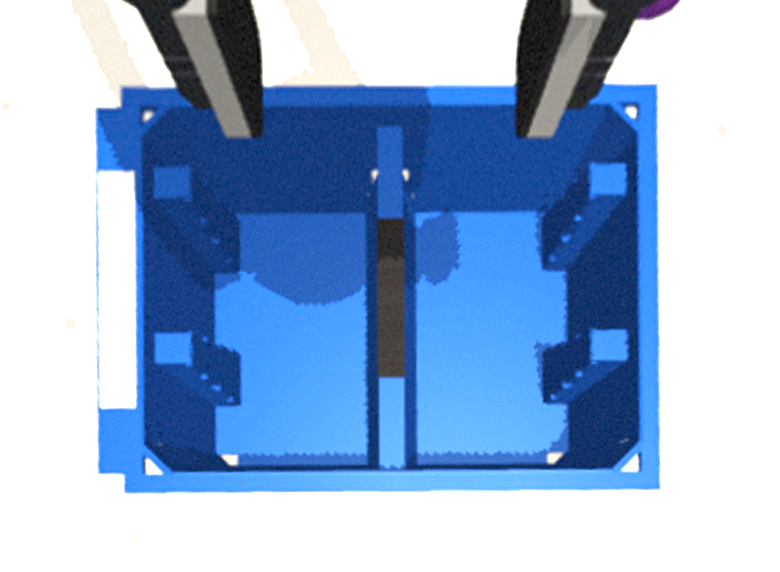

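Blue is square in view (mouth cols 142–640, rows 105–469, bar at col 390), so TCP is already centred within about 0.5 mm. Descend and grip the bar.

```bash
python3 -m handwheel '[[0,0,35,-0.002,0.6],[0,0,35,0,0.6],[0,0,35,0,0.6],[0,0,25,0,0.6],[0,0,15,0,0.6],[0,0,10,0,0.6],[0,0,4,0,0.6],[0,0,0,0,0.6],[0,0,0,0,0.6],[0,0,0,0,0.6]]'; python3 go.py 525.7 -290.5 41 28.7
```

```text
time_s: 36.05
tool_pos: [525.6, -291.7, 42.3]
ee_rot: [2.697, -1.603, -0.002]
wrist_force: [-0.8, -0.3, -0.4]
finger_gap: 0.6
finger_force: 0.0
phi -1.0722416462928328 turn -0.002 rows 1 shift [-1.  -0.7  1.3] dist 1.8
tilt [-0.003 -0.003] j6 1.997 j4 -0.005
```

```bash
python3 -m handwheel '[[0,0,0,0,0],[0,0,0,0,0],[0,0,0,0,0],[0,0,0,0,0],[0,0,0,0,0],[0,0,0,0,0],[0,0,0,0,0],[0,0,0,0,0]]' 100; python3 go.py 525.7 -290.5 41 28.7
```

```text
time_s: 36.85
tool_pos: [524.9, -291.1, 41.4]
ee_rot: [2.698, -1.603, -0.005]
wrist_force: [-0.9, 0.8, 5.1]
finger_gap: 0.096
finger_force: 98.3
phi -1.0723424394312508 turn -0.002 rows 1 shift [-0.2 -1.   0.4] dist 1.1
tilt [-0.0045 -0.0016] j6 1.997 j4 -0.005
```

```bash
python3 -m handwheel '[[0,0,-8,0,0],[0,0,-15,0,0],[0,0,-30,0,0],[0,0,-40,0,0],[0,0,-40,0,0],[0,0,-30,0,0],[0,0,0,0,0],[0,0,0,0,0]]'; python3 -m handwheel '[[0,0,0,-0.06,0],[0,0,0,-0.11,0],[0,0,0,-0.14,0],[0,0,0,-0.14,0],[0,0,0,-0.14,0],[0,0,0,-0.14,0],[0,0,0,-0.14,0],[0,0,0,-0.14,0],[0,0,0,-0.14,0],[0,0,0,-0.14,0],[0,0,0,-0.14,0],[0,0,0,-0.14,0],[0,0,0,-0.14,0],[0,0,0,-0.14,0],[0,0,0,-0.14,0]]'; python3 -m handwheel '[[0,0,0,-0.14,0],[0,0,0,-0.14,0],[0,0,0,-0.14,0],[0,0,0,-0.14,0],[0,0,0,-0.14,0],[0,0,0,-0.14,0],[0,0,0,-0.14,0],[0,0,0,-0.14,0],[0,0,0,-0.14,0],[0,0,0,-0.14,0],[0,0,0,-0.11,0],[0,0,0,-0.06,0],[0,0,0,-0.033,0],[0,0,0,0,0],[0,0,0,0,0]]'; python3 go.py 482.1 287 200 54.45 144.45
```

```text
time_s: 37.65
tool_pos: [525.5, -290.9, 204.5]
ee_rot: [2.697, -1.603, -0.004]
wrist_force: [0.2, 0.3, -3.0]
finger_gap: 0.096
finger_force: 97.9
time_s: 39.15
tool_pos: [523.7, -289.5, 200.3]
ee_rot: [-2.807, -1.396, 0.013]
wrist_force: [0.2, 0.1, -1.2]
finger_gap: 0.097
finger_force: 97.6
time_s: 40.65
tool_pos: [524.4, -290.0, 201.6]
ee_rot: [-0.958, -2.983, 0.002]
wrist_force: [0.7, 0.8, -2.5]
finger_gap: 0.097
finger_force: 97.6
phi 2.5198245460574555 turn -0.001 rows 1 shift [369.8 444.9   2.6] dist 578.5
PHI turn -0.001 rows 1 shift [369.8 444.9   2.6]
tilt [-0.0085  0.0012] j6 -1.595 j4 -0.004
```

```bash
python3 -m handwheel '[[10,12,0,0,0],[24,29,0,0,0],[24,29,0,0,0],[24,29,0,0,0],[24,29,0,0,0],[24,29,0,0,0],[24,29,0,0,0],[24,29,0,0,0],[24,29,0,0,0],[24,29,0,0,0],[24,29,0,0,0],[24,29,0,0,0],[24,29,0,0,0],[24,29,0,0,0],[24,29,0,0,0],[16,18,0,0,0],[8,9,0,0,0],[0,0,0,0,0],[0,0,0,0,0],[0,0,0,0,0]]'; python3 -m handwheel '[[0,0,0,0,0],[0,0,0,0,0]]'|head -1; python3 go.py 482.1 287 200 54.45 144.45
python3 - <<'E'
from h import *
for c in("wrist","side"):
    s=imaging.snapshot(c);save(s,c+"7.png");print(s["eye"])
E
```

```text
time_s: 42.65
tool_pos: [483.5, 285.2, 203.2]
ee_rot: [-0.961, -2.986, 0.006]
wrist_force: [-0.3, 0.8, -2.7]
finger_gap: 0.095
finger_force: 97.8
time_s: 42.85
phi 2.518996876628886 turn -0.002 rows 1 shift [2.2 0.3 3.3] dist 4.0
PHI turn -0.002 rows 1 shift [2.2 0.3 3.3]
tilt [-0.0052 -0.0015] j6 -0.57 j4 0.001
[416.66934925 334.23114761 346.91267083]
[392.27902059 593.62288541 735.88562675]
```

View pics/wrist7.png

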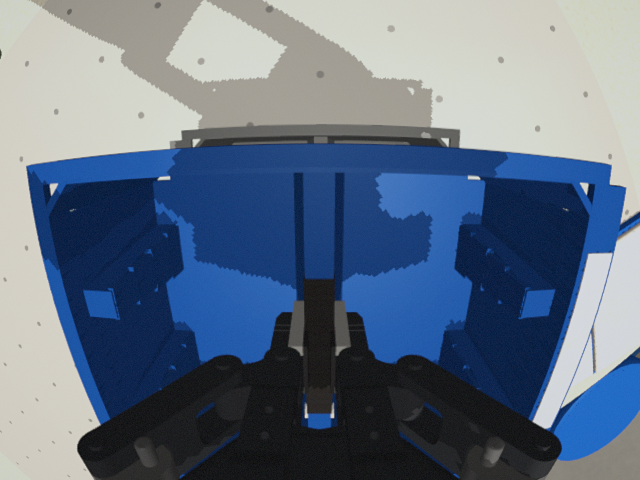

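Wrist view: bar grip spans rows 280–412 at column 319, grey rim beyond at row ~130 with its divider at column 320, so x alignment looks good. Check grip and grey offsets numerically.

```bash
python3 - <<'E'
from h import *
s=imaging.snapshot("wrist");st=ctrl.get_state();p=np.array(st["tool_pos"])
M=rot(st["ee_rot"]);print(p)
for rc in((280,319),(412,319)):
    print((M.T@(at(s,rc,p[2]+26.6,True)-p)).round(1))
# rim of blue far edge corners z=80 and grey rim far edge
for n,rc,z in(("bl",(165,28),p[2]+38.6),("br",(164,610),p[2]+38.6),("gl",(129,182),80),("gr",(129,460),80)):
    print(n,(M.T@(at(s,rc,z,True)-p)).round(1), at(s,rc,z,True).round(1))
E
```

```text
[483.67640431 285.97719282 203.35948292]
[ 29.5  -0.1 -26.5]
[-33.6  -0.2 -26.7]
bl [  76.4 -103.5  -37.9] [361.5 246.4 242. ]
br [ 76.7 102.5 -38.8] [481.3 414.  242. ]
gl [  80.4 -101.4  124. ] [358.7 250.2  80. ]
gr [ 80.5 104.3 123.2] [478.4 417.5  80. ]
```

```bash
python3 -m handwheel '[[1.9,0.6,15,0,0],[1.8,0.6,20,0,0],[0,0,20,0,0],[0,0,12,0,0],[0,0,6,0,0],[0,0,0,0,0],[0,0,0,0,0],[0,0,0,0,0]]'; python3 - <<'E'
from h import *
s=imaging.snapshot("wrist");save(s,"w8.png");s=imaging.snapshot("side")
im=s["frame"][260:480,190:480];cv2.imwrite("pics/s8.png",cv2.resize(np.clip(im*1.4,0,255).astype(np.uint8),None,fx=2.6,fy=2.6,interpolation=2)[:,:,::-1])
E
```

```text
time_s: 43.8
tool_pos: [481.7, 289.8, 131.5]
ee_rot: [-0.959, -2.989, 0.002]
wrist_force: [0.3, 0.1, -2.2]
finger_gap: 0.096
finger_force: 98.0
```

View pics/s8.png

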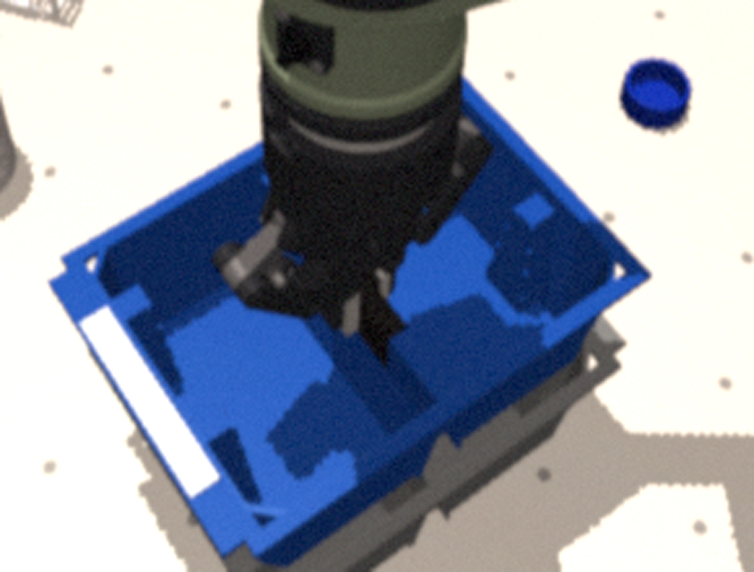

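View pics/w8.png

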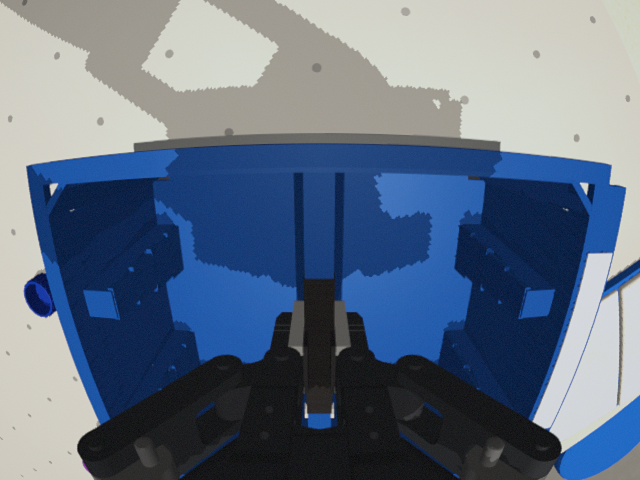

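Blue label sits over the grey's unlabelled end as required; grey far rim corners are at (135,143) and (500,142). Recompute residual.

```bash
python3 - <<'E'
from h import *
s=imaging.snapshot("wrist");st=ctrl.get_state();p=np.array(st["tool_pos"]);M=rot(st["ee_rot"]);print(p)
for n,rc,z in(("bl",(165,28),p[2]+38.6),("br",(164,610),p[2]+38.6),("gl",(143.5,134.5),80),("gr",(142.5,500),80)):
    print(n,(M.T@(at(s,rc,z,True)-p)).round(1))
E
python3 go.py 482.1 287 200 54.45 144.45
```

```text
[481.37494032 289.69655079 131.18466575]
bl [  76.4 -103.3  -38.1]
br [ 76.7 103.1 -38.7]
gl [  75.4 -103.9   51.6]
gr [ 75.8 101.7  51.1]
phi 2.5205592482113515 turn -0.001 rows 1 shift [ -2.   -2.  -68.8] dist 68.9
PHI turn -0.001 rows 1 shift [ -2.   -2.  -68.8]
tilt [-0.0036 -0.0007] j6 -0.563 j4 0.001
```

```bash
python3 -m handwheel '[[-0.8,-1.3,3,0,0],[0,0,4,0,0],[0,0,4,0,0],[0,0,3,0,0],[0,0,2,0,0],[0,0,0,0,0],[0,0,0,0,0],[0,0,0,0,0]]'; python3 -m handwheel '[[0,0,1.5,0,0],[0,0,1,0,0],[0,0,0,0,0],[0,0,0,0,0]]'; python3 go.py 482.1 287 111.4 54.45 144.45
```

```text
time_s: 44.75
tool_pos: [480.8, 288.0, 114.5]
ee_rot: [-0.959, -2.987, 0.004]
wrist_force: [0.3, 0.3, -2.3]
finger_gap: 0.093
finger_force: 98.0
time_s: 45.15
tool_pos: [480.7, 287.9, 111.9]
ee_rot: [-0.959, -2.987, 0.004]
wrist_force: [-0.4, 0.4, -1.3]
finger_gap: 0.099
finger_force: 97.9
phi 2.5205306492698694 turn -0.001 rows 1 shift [-1.7  0.1  0.5] dist 1.8
PHI turn -0.001 rows 1 shift [-1.7  0.1  0.5]
tilt [-0.005  -0.0012] j6 -0.565 j4 0.001
```

```bash
python3 -m handwheel '[[0,0,0.8,0,0],[0,0,0.5,0,0],[0,0,0,0,0],[0,0,0,0,0]]'; python3 -m handwheel '[[0,0,0,0,0.3],[0,0,0,0,0.5],[0,0,0,0,0.5],[0,0,0,0,0.5],[0,0,0,0,0.5]]'; python3 -m handwheel '[[0,0,-10,0,0.5],[0,0,-35,0,0.5],[0,0,-45,0,0.5],[0,0,-45,0,0.5],[0,0,0,0,0.5],[0,0,0,0,0.5],[0,0,0,0,0.5]]'; python3 - <<'E'
from h import *
s=imaging.snapshot("wrist");print(s["eye"])
ortho(s,(481.4,287.5),np.radians(54.45),150,"w9o.png")
s=imaging.snapshot("side")
im=s["frame"][260:480,190:480];cv2.imwrite("pics/s9.png",cv2.resize(np.clip(im*1.4,0,255).astype(np.uint8),None,fx=2.6,fy=2.6,interpolation=2)[:,:,::-1])
E
python3 go.py 550 17 230 0
```

```text
time_s: 45.55
tool_pos: [480.7, 287.9, 111.4]
ee_rot: [-0.959, -2.987, 0.004]
wrist_force: [-3.4, -2.0, 6.1]
finger_gap: 0.099
finger_force: 98.9
time_s: 46.05
tool_pos: [480.6, 287.9, 110.3]
ee_rot: [-0.959, -2.987, 0.004]
wrist_force: [0.4, 0.7, 0.2]
finger_gap: 0.504
finger_force: 0.0
time_s: 46.75
tool_pos: [480.5, 287.8, 244.6]
ee_rot: [-0.958, -2.986, 0.006]
wrist_force: [0.1, -0.1, -0.3]
finger_gap: 0.5
finger_force: 0.0
[413.58375139 336.49631635 388.30434321]
phi 2.5205030826605235 turn 0.95 rows 7 shift [-270.6   70.    13.7] dist 279.8
tilt [-0.0087 -0.0027] j6 -0.565 j4 0.001
```

View pics/w9o.png

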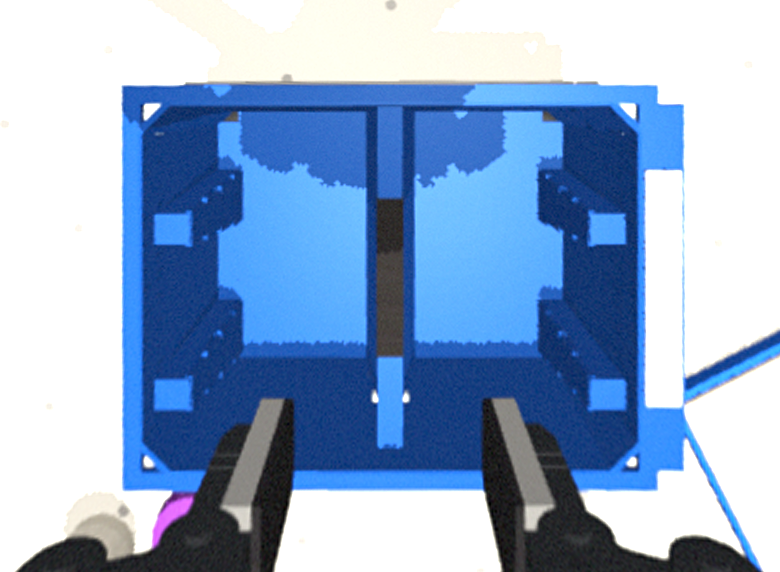

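View pics/s9.png

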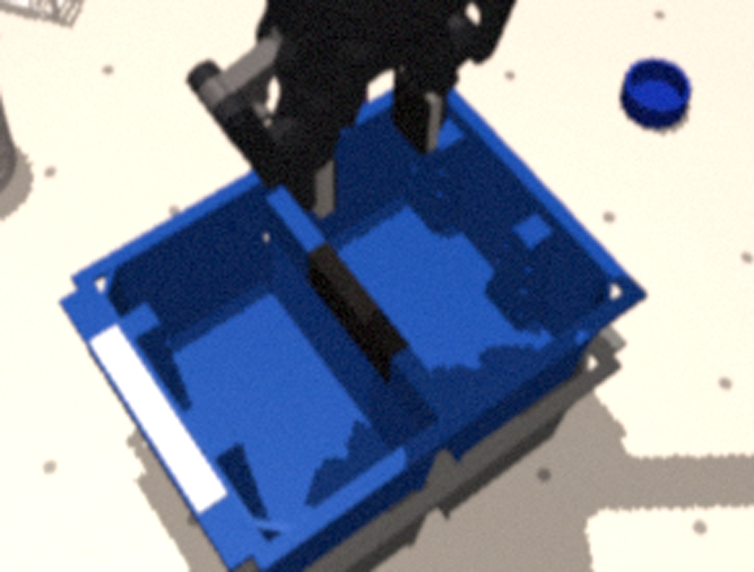

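The blue tote is square and level on the steps: its rim fits the z=150 plane at the right scale (mouth cols 142–638, rows 105–470), and its label is over the grey's plain end (right). Now the green pot.

```bash
python3 -m handwheel '[[0,0,0,0.1357,0.78],[0,0,0,0.1357,0.78],[0,0,0,0.1357,0.78],[0,0,0,0.1357,0.78],[0,0,0,0.1357,0.78],[0,0,0,0.1357,0.78],[0,0,0,0.1357,0.78],[0,0,0,0,0.78]]' 40|head -2; python3 go.py 551 17.3 150 0
```

```text
time_s: 47.65
tool_pos: [480.4, 287.7, 243.8]
phi 1.5709635167900997 turn 0.0 rows 1 shift [-270.2   71.3   93.9] dist 294.8
tilt [-0.0082 -0.0026] j6 0.384 j4 0.001
```

```bash
python3 -m handwheel '[[-33.8,8.9,0,0,0.78],[-33.8,8.9,0,0,0.78],[-33.8,8.9,0,0,0.78],[-33.8,8.9,0,0,0.78],[-33.8,8.9,0,0,0.78],[-33.8,8.9,0,0,0.78],[-33.8,8.9,0,0,0.78],[-33.8,8.9,0,0,0.78],[0,0,32,0,0.78],[0,0,32,0,0.78],[0,0,30,0,0.78],[0,0,0,0,0.78],[0,0,0,0,0.78],[0,0,0,0,0.78]]'|head -2; python3 go.py 551 17.3 29 0; python3 - <<'E'
from h import *
s=imaging.snapshot("wrist");save(s,"w10.png")
hsv=cv2.cvtColor(s["frame"],cv2.COLOR_RGB2HSV)
for k,(a,b) in {"green":((50,120,50),(75,255,255))}.items():
    n,_,st,ce=cv2.connectedComponentsWithStats(cv2.inRange(hsv,a,b))
    for i in range(1,n):
        if st[i,4]>150: print(k,st[i].tolist(),at(s,ce[i][::-1],57,True).round(1)[:2])
E
```

```text
time_s: 49.05
tool_pos: [553.4, 17.5, 153.3]
phi 1.571835643912301 turn 0.001 rows 1 shift [  0.   -2.1 124.3] dist 124.3
tilt [-0.002  -0.0018] j6 -0.124 j4 -0.002
green [282, 210, 66, 66, 3363] [551.1  18.9]
```

```bash
python3 -m handwheel '[[0,-1.5,32,0,0.78],[0,0,32,0,0.78],[0,0,27,0,0.78],[0,0,18,0,0.78],[0,0,9,0,0.78],[0,0,4,0,0.78],[0,0,0,0,0.78],[0,0,0,0,0.78],[0,0,0,0,0.4],[0,0,0,0,0.4],[0,0,0,0,0.4],[0,0,0,0,0.4],[0,0,0,0,0.4],[0,0,0,0,0.4]]' 40; python3 -m handwheel '[[0,0,-20,0,0.4],[0,0,-40,0,0.4],[0,0,-45,0,0.4],[0,0,-45,0,0.4],[0,0,-45,0,0.4],[0,0,-30,0,0.4],[0,0,0,0,0.4],[0,0,0,0,0.4]]'; python3 go.py 506.3 322.5 245 144.45
```

```text
time_s: 50.5
tool_pos: [550.8, 17.3, 30.8]
ee_rot: [-2.221, -2.221, 0.005]
wrist_force: [-1.3, -0.7, 5.6]
finger_gap: 0.52
finger_force: 40.3
time_s: 51.3
tool_pos: [550.9, 17.7, 254.6]
ee_rot: [-2.22, -2.22, 0.006]
wrist_force: [-0.6, -0.6, -1.6]
finger_gap: 0.527
finger_force: 41.1
phi 1.5707092891817118 turn 0.62 rows 5 shift [ 222.1 -213.5    9.4] dist 308.2
tilt [-0.0043 -0.0014] j6 -0.123 j4 -0.002
```

```bash
python3 -m handwheel '[[0,0,0,0.124,0.4],[0,0,0,0.124,0.4],[0,0,0,0.124,0.4],[0,0,0,0.124,0.4],[0,0,0,0.124,0.4],[27.7,-26.7,0,0,0.4],[27.7,-26.7,0,0,0.4],[27.7,-26.7,0,0,0.4],[27.7,-26.7,0,0,0.4],[27.7,-26.7,0,0,0.4],[27.7,-26.7,0,0,0.4],[27.7,-26.7,0,0,0.4],[27.7,-26.7,0,0,0.4],[0,0,0,0,0.4],[0,0,0,0,0.4],[0,0,0,0,0.4]]'; python3 go.py 506.3 322.5 150 144.45
```

```text
time_s: 52.9
tool_pos: [505.2, 321.0, 252.2]
ee_rot: [-2.793, -1.436, 0.014]
wrist_force: [0.4, 0.1, -0.7]
finger_gap: 0.522
finger_force: 41.2
phi 0.9500438418184632 turn -0.0 rows 1 shift [  2.7   0.5 102.2] dist 102.2
tilt [-0.0084 -0.0034] j6 1.042 j4 0.0
```

```bash
python3 -m handwheel '[[1,0.2,33,0,0.4],[1,0.2,33,0,0.4],[0,0,33,0,0.4],[0,0,20,0,0.4],[0,0,14,0,0.4],[0,0,8,0,0.4],[0,0,0,0,0.4],[0,0,0,0,0.4],[0,0,0,0,0.4]]'; python3 go.py 506.3 322.5 104 144.45
```

```text
time_s: 53.8
tool_pos: [507.9, 323.8, 115.0]
ee_rot: [-2.792, -1.437, 0.003]
wrist_force: [0.2, -0.8, -1.2]
finger_gap: 0.526
finger_force: 41.2
phi 0.9506385593826188 turn 0.0 rows 1 shift [-2.  -0.5 11. ] dist 11.2
tilt [-0.0023 -0.0001] j6 1.043 j4 0.001
```

```bash
python3 -m handwheel '[[-0.8,0,5,0,0.4],[0,0,3,0,0.4],[0,0,1,0,0.4],[0,0,0,0,0.4],[0,0,0,0,0.4],[0,0,0,0,0.4]]'; python3 -m handwheel '[[0,0,1,0,0.4],[0,0,0,0,0.4],[0,0,0,0,0.4]]'
```

```text
time_s: 54.4
tool_pos: [506.2, 322.7, 104.3]
ee_rot: [-2.792, -1.437, 0.008]
wrist_force: [0.7, -0.6, -0.1]
finger_gap: 0.521
finger_force: 41.2
time_s: 54.7
tool_pos: [506.4, 322.9, 104.0]
ee_rot: [-2.792, -1.437, 0.007]
wrist_force: [-1.3, 0.4, 4.2]
finger_gap: 0.524
finger_force: 41.5
```

On the floor (contact felt). Release, rise, and check.

```bash
python3 -m handwheel '[[0,0,0,0,0.72],[0,0,0,0,0.72],[0,0,0,0,0.72],[0,0,0,0,0.72],[0,0,-10,0,0.72],[0,0,-30,0,0.72],[0,0,-40,0,0.72],[0,0,-40,0,0.72],[0,0,-40,0,0.72],[-30,0,0,0,0.72],[-40,0,0,0,0.72],[-40,0,0,0,0.72],[-40,0,0,0,0.72],[-30,0,0,0,0.72],[0,0,0,0,0.72],[0,0,0,0,0.72],[0,0,0,0,0.72]]'; python3 - <<'E'
from h import *
s=imaging.snapshot("side");a=s["frame"]; t=imaging.snapshot("top")["frame"]
im=np.hstack([a,t]);im=np.clip(im*1.4,0,255).astype(np.uint8)
cv2.imwrite("pics/fin.png",cv2.resize(np.vstack([a,t])[:, :],(400,600),interpolation=3)[:,:,::-1]); cv2.imwrite("pics/fins.png",np.clip(cv2.resize(np.hstack([a[250:480,170:480],t[200:430,20:330]]),(800,297))*1.4,0,255).astype(np.uint8)[:,:,::-1])
E
```

```text
time_s: 56.4
tool_pos: [403.2, 177.0, 264.7]
ee_rot: [-2.792, -1.438, 0.006]
wrist_force: [0.7, 0.1, 0.5]
finger_gap: 0.72
finger_force: 0.0
```

View pics/fins.png

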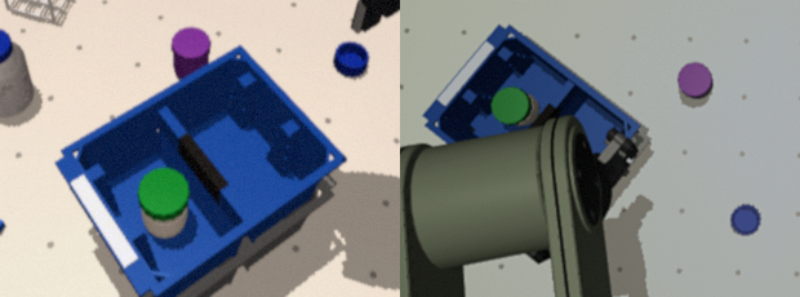

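View pics/fin.png

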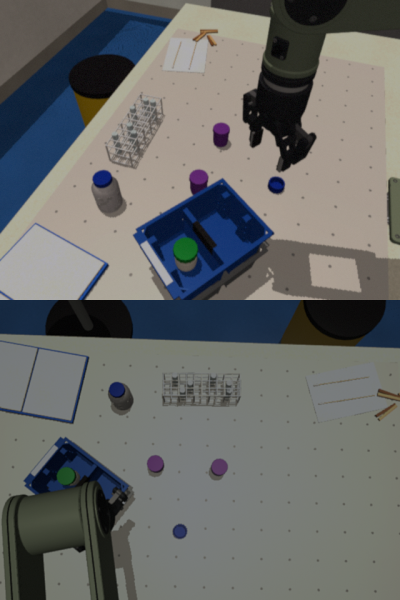

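The pictures show the green pot upright in the blue tote's label half, which is above red. The stack is level, the rack, bottle and cap are undisturbed, and the arm is clear.

```bash
python3 -c "
from plant import ticket
print(ticket.job_done())"
```

```text
the job is handed in; nothing more can be done
None
```

I handed the job in at about 56 s of the 128 s allowed: yellow and red are upright in the grey tote, blue is stacked level and turned end for end, and green is upright in the half above red; the judge's verdict was not shown.

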